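Press a sample jar's snap lid home and hold the press lever down

TASK

Snap the lid onto the sample jar in the hand press: first turn the clamp knob clockwise about a quarter turn, until its toe is well clear of the ram, then flip the safety catch right over to the rear, away from the lever's pin. Then pull the lever down by its crossbar until the lid is fully home and the ram bears firmly on it, and finish still holding the lever down; leave everything else on the bench where it is.

Things in the scene. Friction and masses are not known exactly. Their poses are not given: they have to be found in the camera images.
- press: Grey hand press for jar lids, fixed to the bench. Origin at the centre of the underside of its bed (260 x 180 x 20 mm), straight under the ram; its x points to the rear (column side), y to its left, z up. All positions below are in this frame, mm. Column at x 70 to 110; head 70 mm wide over the jar, top at z 140, with a wing to the right (y -125) that carries the knob. Loads at the crossbar stay under about 25 N in normal use.
- knob (a joint): Clamp knob on a vertical axis at x 0, y -95, turns clockwise seen from above, value in rad, 0 to 1.45 (stop); starts between 0 and 0.15 and stays where left (0.06 N m friction). Low on it a flat steel toe, 13 mm wide, 16 mm high, 83 mm long from the axis, points at the ram at 0 and there lies under the ram's collar, blocking the ram; at 1.1 or more it is well clear and points to the rear.
- knob_grip (a point): Gripping point of the knob, on its axis, z 207: a black upright bar 14 mm thick, 42 mm long, 36 mm high (z 186 to 222). The point's y axis runs along the bar and the toe, so fingers close along its x axis.
- catch (a joint): Safety catch: a steel prop 90 mm long on the left of the lever, hinged at its foot at x -38, y 42, z 135 about the press's y axis. 0 = upright under a pin on the lever's left side, blocking the lever; positive = its top swings to the rear and down; stop at 1.35 rad (almost flat). Stiff hinge (0.06 N m): stays where left.
- catch_grip (a point): Middle of the free part of the catch's black round crossbar (14 mm thick, parallel to the press's y, sticking out to the left from y 42 to 120), 76 mm from the hinge axis: at the start x -38, y 92, z 211.
- lever (a joint): Press lever, hinged at the rear at x 90, z 190 about the press's y axis, pointing to the front. 0 = raised 0.33 rad above level; positive = downward; the lid is home at about 0.50, where the jar stops it. A return spring lifts it if let go. Pull at the crossbar: 2 N at first, 6 N near the bottom, 5 N more as the lid goes home, then rising steeply; 15 to 25 N in all holds it firmly.
- handle: Black round crossbar (a sleeve that rolls freely about its own axis) at the lever's front end, 22 mm thick, 150 mm long, parallel to the press's y; origin at its middle, 250 mm from the lever's hinge; at the start x -147, y 0, z 271; with the lid home about x -158, z 148. The lever bar (16 mm wide) meets it in the middle from the rear.
- handle_grip (a point): A good place to grip the crossbar: 45 mm to the right (press y -45) of its middle, on its axis.
- ram: Steel ram on a vertical slide, driven by the lever (91 mm per rad): origin at the centre of its round foot's underside (56 mm across), z 124 when up. A collar 60 mm across near its top, underside at z 188 when up, is what the knob's toe blocks.
- jar: Loose clear jar 64 mm across, standing in a ring on the press bed under the ram; origin at the centre of its underside (z 20).
- lid (a joint): Travel of the white snap lid (68 mm across, 12 mm thick) on the jar, in m: 0 = resting 6 mm high, 0.006 = fully home. It needs about 12 N to move and stays where pushed.
- lid_top (a point): Centre of the lid's top face.
- spare_jar: Bystander: closed jar 64 mm across, 59 mm high, to the left of the press; origin under its centre.
- carton_a: Bystander: juice carton 50 x 62 x 120 mm with a screw cap, to the right of the press; origin under its centre.
- carton_b: Bystander: juice carton 50 x 62 x 120 mm with a screw cap, farther left; origin under its centre.
- wash_bottle: Bystander: white bottle 60 mm across, 150 mm high, on the right; origin under its centre.
- screwdriver: Bystander: screwdriver 200 mm long lying on the left.
- white_box: Bystander: white box 80 x 80 x 40 mm on the right; origin under its centre.
- lid_loose: Bystander: loose jar lid 68 mm across, 12 mm thick, lying on the press bed at the front left.
Not all that is in view belongs to the job. What is shaped like the jar but red is not meant.

How it is judged:
On the way, in this order (a step that is already met when the one before it is completed fails the run):
1. the clamp knob is turned until its toe is clear of the ram (value of joint knob above 1.1 rad and value of joint catch below 0.3 rad), for 0.1 s.
2. the safety catch is flipped over to the rear (value of joint knob above 1.1 rad and value of joint catch above 1 rad), for 0.1 s.
3. the lever is pulled down and the lid is pressed home (all of step 2 and value of joint lid above 0.0045 m and value of joint lever above 0.45 rad and contact force between ram and jar above 5 N and contact force between the fingers and handle above 2 N), for 0.2 s.
At the end, for the whole second after the job is handed in: The fingers hold the lever's crossbar down (more than 2 N on it, lever beyond 0.45 rad and still), the ram bears on the lid with more than 5 N, the lid is within 1.5 mm of fully home on the upright jar, the catch is still flipped (over 1.0 rad) and the clamp knob still free (over 1.1 rad) (all of step 3 and angle between jar's own z axis and vertical below 0.1 rad and velocity of joint lever between -0.1 and 0.1 rad/s); the arm keeps its last pose, push and grip.
It fails at once if a bystander is moved by more than 40 mm (distance of any of spare_jar, carton_a, carton_b, wash_bottle, screwdriver, white_box, lid_loose from where it was at the start of the episode above 0.04 m).
It also fails if it takes over 50 s, if anything falls off the work surface, if the arm or the gripper's body presses on something with over 40 N, if the wrist force passes 120 N, or if a joint passes its speed limit or range.

ROBOT

A 6-joint arm with a two-finger parallel gripper is mounted at the origin on the work surface. World frame = base frame: x ahead of the robot, y to its left, z up, the work surface at z = 0. Lengths are in m, angles in rad, forces in N, time in s.
With the tool pointing down it reaches from about 0.325 to 0.775 m from the base axis. Payload 5.5 kg.
Tool frame: the origin (TCP) lies midway between the tips of the shut fingers; the grasp point (between the pads) lies 19 mm behind it; z points along the fingers, y is the direction in which the jaws open and shut (so a half turn about z gives the same grasp; the last joint's range is limited). The gripper opens to 85 mm and grips with 20 to 120 N. Pads are 22 mm wide; open, the fingers measure 114 mm over their backs; the gripper's body (76 mm by 85 mm) begins 54 mm behind the grasp point. The pads swing forward as they close: fully open they stand 13 mm farther back than shut.
Start: joints at [1.044, 0.091, 1.231, -0, 1.82, -0.057], TCP at [0.272, 0.535, 0.231] pointing down, gripper open.
Joint ranges: [-2.87, 2.87], [-0.86, 2.18], [0.17, 2.46], [-1.51, 4.65], [0.06, 2.69], [-2.65, 2.65]. Speed limits (rad/s): [2.57, 2.57, 3.01, 3.14, 3.14, 3.14].

INTERFACE

Orientations are given as a unit quaternion [w, x, y, z].
In Python, from bench import ctrl gives the robot as it stands. The module is installed in compiled form; this text tells all that it offers.
- The arm moves only by the tool arm_command, never from a script. Its argument "plan" is a list of rows, each an object of numbers: "wx", "wy", "wz": the turn, a rotation vector about the tool's x, y, z in rad; "x", "y", "z": the shift along the tool's x, y, z in units of 25 mm (1.0 is 25 mm); "hand": the opening, from -1 (shut) to 1 (fully open). In form: [{"wx": .., "wy": .., "wz": .., "x": .., "y": .., "z": .., "hand": ..}, ...]. A call has 1 to 10 rows; each row shifts and turns the commanded pose from where the row before left it, along the tool's axes as they then stand; what a row does not reach is not made up. A row lasts 1/10 s, in which the tool goes at most 50 mm and 8.59 degrees, less where a joint would pass 70% of its speed; a pose out of reach is approached as far as the arm can. A call is refused whole if a number of a shift passes 1 or a number of a turn 0.15, either way. A call with a gripper value outside its range is refused whole. The fingers move at their own pace and stop on an object; the grip force is fixed at half the most. Time passes only in rows, so rows that do not move let the fingers close. It gives the time, the measured TCP pose, the force and the opening at its end, in the units of the state.
- ctrl.read_state(): the state, without advancing time (a new reading comes with each control period).
- ctrl.capture(name): name is "side" or "top" or "wrist"; returns the picture (400x640x3 uint8, red, green, blue); there is no depth.
- ctrl.calibration(name): a dict with "fov_y" (degrees; the focal length in pixels is half the picture's height over the tangent of half this angle, whatever the lens; pixels are square), "cx", "cy" (the principal point, pixels), "distortion" ([k1, k2, p1, p2, k3] as OpenCV has them; the pictures are not rectified), "R" (3x3) and "t" (3): a world point X has camera coordinates R X + t; the wrist camera has in their place "hand_eye" (4x4, takes a point from camera to tool coordinates, whose origin is the TCP and whose axes are the flange's). Camera axes: x right, y down, z forward; pixel columns grow to the right and rows downward; lengths in m; the calibration is good to about 2 mm. A picture is of the moment at which its call begins: read the wrist's pose just before it. calibration takes no time and is no camera call.
- ctrl.hand_in(): hands the job in, once; it reports no verdict.
The state is a dict: "time": time; "q": joint angles; "qd": joint speeds; "joint_efforts": joint torques, N m; "tcp_pos": TCP position; "tcp_rot": TCP orientation; "contact_force": force on the tool from outside, world axes, zero at the start; "wrist_torque": the same for the moment, N m; "gripper_width": finger opening in m.
Only numpy, scipy, OpenCV 4.12 (cv2) and the standard library are available. Lean on these libraries where they do the work, as an engineer would, in place of code of your own. Each camera call takes 0.05 s, during which the arm holds its last target.

## Working session

There is one attempt and no reset: what is moved stays moved. The work goes in short steps, Python scripts to look and compute and a tool call to move; the robot and the scene stay as the last step left them, time stands still between calls to the robot, and variables do not carry over. Pictures are saved under pics/ and viewed, and the job is handed in when it is done.

Besides the shell and the picture viewer there is one more tool, called as name(argument=value, ...), one argument or row to a line, values as JSON. arm_command: Moves the arm, as the interface text tells. Its arguments: {"type":"object","properties":{"plan":{"type":"array"}},"required":["plan"]}

```bash
mkdir -p pics
cat > h.py <<'E'
import numpy as np, cv2
from bench import ctrl
def snap(n,f):
    im=ctrl.capture(n); cv2.imwrite('pics/'+f,im[:,:,::-1]); return im
def K(c):
    f=200/np.tan(np.radians(c['fov_y'])/2); return np.array([[f,0,c['cx']],[0,f,c['cy']],[0,0,1]])
def proj(n,X):
    c=ctrl.calibration(n); R=np.array(c['R']); 
    return cv2.projectPoints(np.array(X,float).reshape(-1,3),cv2.Rodrigues(R)[0],np.array(c['t'],float),K(c),np.array(c['distortion'],float))[0].reshape(-1,2)
def ray(n,p):
    c=ctrl.calibration(n); R=np.array(c['R']);t=np.array(c['t'])
    u=cv2.undistortPoints(np.array(p,float).reshape(-1,1,2),K(c),np.array(c['distortion'],float)).reshape(-1,2)
    d=np.c_[u,np.ones(len(u))]@R
    return -R.T@t,d
def onz(n,p,z):
    o,d=ray(n,p); return o+d*((z-o[2])/d[:,2])[:,None]
E
python3 - <<'E'
from h import *
snap('side','s0.png');snap('top','t0.png');snap('wrist','w0.png')
for n in('side','top'):
    c=ctrl.calibration(n);print(n,c['fov_y'],c['distortion'],onz(n,[[320,200]],0),(-np.array(c['R']).T@np.array(c['t'])))
print(ctrl.calibration('wrist')); print(ctrl.read_state())
E
```

```text
side 47.5940715499342 [-0.05750642  0.          0.          0.          0.        ] [[ 0.61285987 -0.24146932  0.        ]] [0.33340633 1.1592262  0.94873122]
top 47.17240001173225 [-0.06062501  0.          0.          0.          0.        ] [[0.5946187  0.02390817 0.        ]] [ 0.37553971 -0.01041527  1.50032453]
{'fov_y': 63.34335798254627, 'cx': 324.42277319512345, 'cy': 199.7058401962666, 'distortion': array([-0.04761769,  0.        ,  0.        ,  0.        ,  0.        ]), 'hand_eye': array([[-2.63856260e-04, -9.55088773e-01, -2.96319702e-01,
         7.57712250e-02],
       [ 9.99999955e-01, -2.10077669e-04, -2.13328458e-04,
        -2.06049903e-03],
       [ 1.41497463e-04, -2.96319745e-01,  9.55088786e-01,
        -1.41885299e-01],
       [ 0.00000000e+00,  0.00000000e+00,  0.00000000e+00,
         1.00000000e+00]])}
{'time': 0.15, 'q': array([ 1.04432442e+00,  9.17122730e-02,  1.23160359e+00, -3.73277414e-05,
        1.81979558e+00, -5.66737373e-02]), 'qd': array([-0.00119988, -0.00398442, -0.0029132 ,  0.00142414,  0.00177385,
        0.00053539]), 'joint_efforts': array([ 9.96569543e-04, -4.59372389e+01, -4.18524957e+01, -8.86589737e-05,
        9.57734941e-03,  6.99558905e-05]), 'tcp_pos': array([0.27151726, 0.53481575, 0.23039803]), 'tcp_rot': array([-2.00967319e-04,  2.32749235e-01,  9.72536486e-01, -7.32545585e-04]), 'contact_force': array([ 0.27400427, -0.28115124, -0.27896736]), 'wrist_torque': array([ 0.04681227, -0.01291203, -0.01834682]), 'gripper_width': 0.08523004823241574}
```

View pics/s0.png

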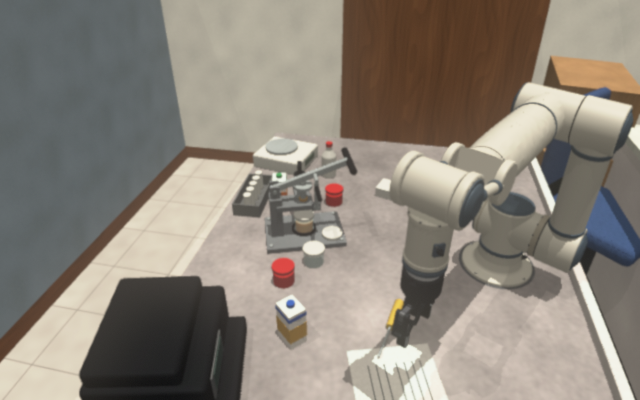

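View pics/t0.png

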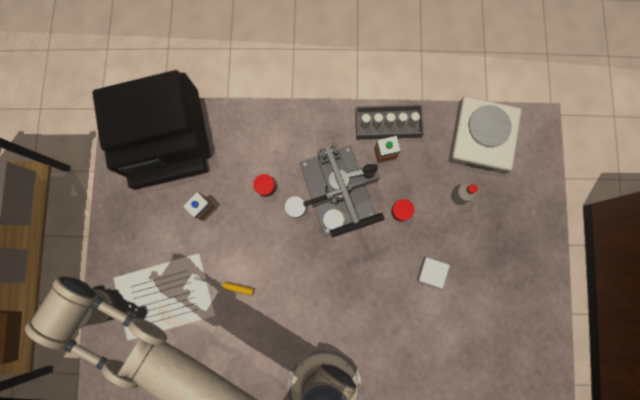

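View pics/w0.png

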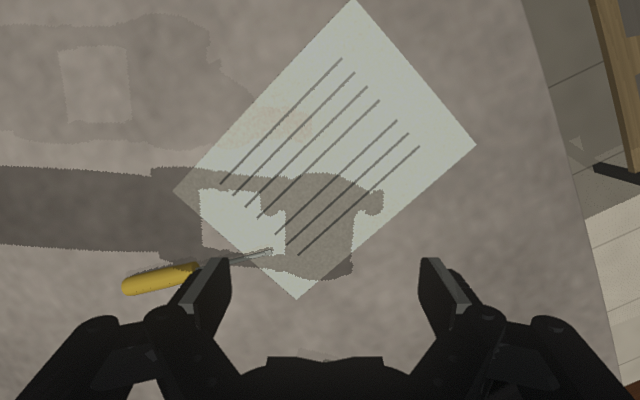

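The top view shows the press around (340,190), with the handle bar at (357,225), the knob at (370,171) and the catch bar at (315,201). The spare jar is at (295,207), the loose lid at (333,218), and the red decoys at (264,185) and (403,210). I'll zoom in next.

Run:
```python
import cv2
t=cv2.imread('pics/t0.png')[130:250,280:410]; cv2.imwrite('pics/t0z.png',cv2.resize(t,None,fx=5,fy=5,interpolation=cv2.INTER_CUBIC)[:600,:800])
t=cv2.imread('pics/s0.png')[140:270,225:365]; cv2.imwrite('pics/s0z.png',cv2.resize(t,None,fx=4.5,fy=4.5,interpolation=cv2.INTER_CUBIC)[:600,:800])
```

```text
(no output)
```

View pics/t0z.png

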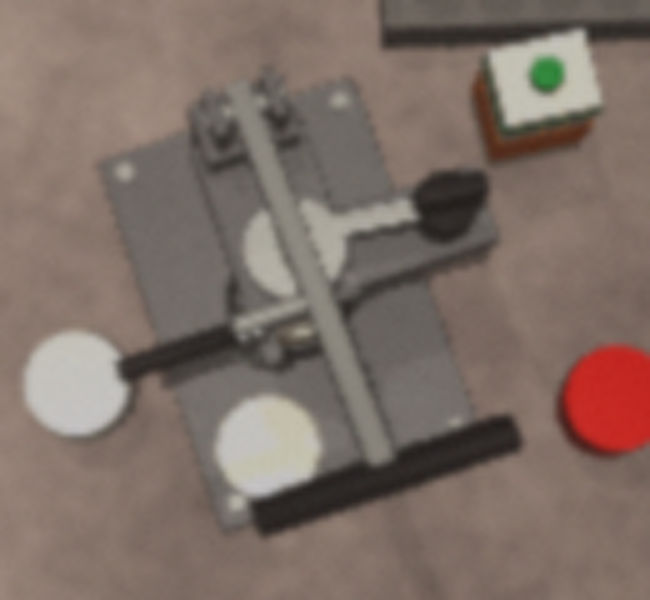

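View pics/s0z.png

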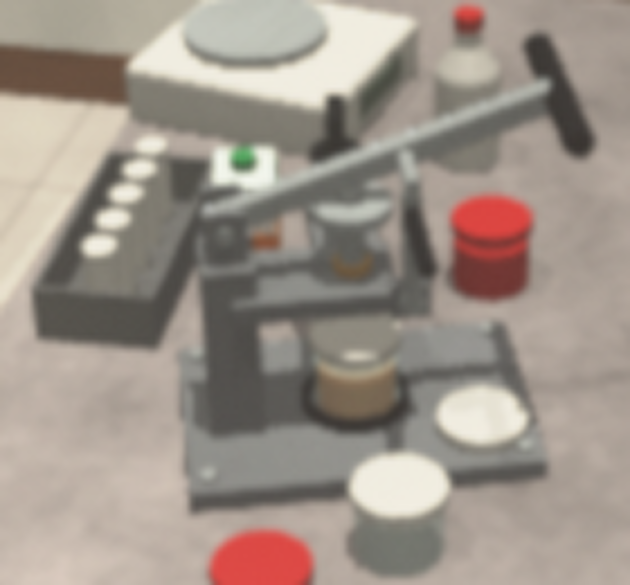

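```bash
cat >> h.py <<'E'
def P(pose,pt):
    x,y,a=pose; pt=np.array(pt,float).reshape(-1,3)/1000; c,s=np.cos(a),np.sin(a)
    return np.c_[x+c*pt[:,0]-s*pt[:,1], y+s*pt[:,0]+c*pt[:,1], pt[:,2]]
E
python3 - <<'E'
from h import *
from scipy.optimize import least_squares
z=lambda L:np.array(L)/5+[280,130]
tp=z([[262,518],[513,432],[124,369],[455,195],[103,162],[350,78],[228,530]])
tw=[[-147,75,271],[-147,-75,271],[-38,119,211],[0,-95,222],[130,90,20],[130,-90,20],[-130,90,20]]
s=lambda L:np.array(L)/4.5+[225,140]
sp=s([[585,142],[538,47],[192,490],[545,462]])
sw=[[-147,75,271],[-147,-75,271],[130,90,20],[-130,90,20]]
f=lambda q:np.r_[(proj('top',P(q,tw))-tp).ravel(),(proj('side',P(q,sw))-sp).ravel()]
r=least_squares(f,[.65,0,0.2],loss='soft_l1');print(r.x);print(f(r.x).reshape(-1,2).round(1))
p=r.x;np.save('pose.npy',p)
print(P(p,[[0,-95,207],[-38,92,211],[-147,-45,271],[-158,-45,148]]))
E
```

```text
[ 0.62589811 -0.03501124  0.34480764]
[[-1.2  0.8]
 [ 1.2  0.1]
 [-0.7  0.8]
 [-0.1 -1.4]
 [-1.  -0.4]
 [ 0.9 -0.7]
 [-0.8  0.4]
 [-0.5 -0.4]
 [ 0.2 -2. ]
 [-0.4 -0.6]
 [ 1.1 -2. ]]
[[ 0.6580096  -0.12441959  0.207     ]
 [ 0.55903733  0.03872909  0.211     ]
 [ 0.50276116 -0.12705086  0.271     ]
 [ 0.49240862 -0.13076903  0.148     ]]
```

The fit is good to about 3 mm, and the press yaw is 0.345. The thing to grasp first is the knob, the black bar at (371,169). It could be confused with the black handle bar at (357,225) or the catch bar at (315,201), but only the knob is on the right wing with a toe to the ram. I'll raise the arm, turn it and go over the knob, then check it in the wrist view.

arm_command(
  plan=[
    {"z":-0.9,"wz":0.15,"hand":1},
    {"z":-0.9,"wz":0.15,"hand":1},
    {"z":-0.9,"wz":0.15,"hand":1},
    {"z":-0.9,"wz":0.15,"hand":1},
    {"z":-0.9,"wz":0.15,"hand":1},
    {"z":-0.9,"wz":0.15,"hand":1},
  ],
)

```text
invalid input at $.plan[0]: expected keys wx, wy, wz, x, y, z, hand
```

```bash
cat >> h.py <<'E'
from scipy.spatial.transform import Rotation as Ro
def st():
    s=ctrl.read_state(); w,x,y,z=s['tcp_rot']; R=Ro.from_quat([x,y,z,w]).as_matrix()
    return s,R
def togo(X,Xdir=None):
    s,R=st(); d=np.array(X)-s['tcp_pos']
    print('t',s['time'],'tcp',s['tcp_pos'].round(4),'togo units',(R.T@d/.025).round(2),'F',s['contact_force'].round(1),'w',s['gripper_width'].round(4),'q',s['q'].round(2))
    print('xtool',R[:,0].round(3),'ytool',R[:,1].round(3),'ztool',R[:,2].round(3))
def wcam():
    s,R=st(); c=ctrl.calibration('wrist'); H=np.array(c['hand_eye']); 
    Rc=R@H[:3,:3]; o=s['tcp_pos']+R@H[:3,3]; return c,Rc,o
def wsnap(f):
    g=wcam(); im=snap('wrist',f); return g,im
def wproj(g,X):
    c,Rc,o=g; Rw=Rc.T; return cv2.projectPoints(np.array(X,float).reshape(-1,3),cv2.Rodrigues(Rw)[0],-Rw@o,K(c),np.array(c['distortion'],float))[0].reshape(-1,2)
def wonz(g,p,z):
    c,Rc,o=g; u=cv2.undistortPoints(np.array(p,float).reshape(-1,1,2),K(c),np.array(c['distortion'],float)).reshape(-1,2)
    d=np.c_[u,np.ones(len(u))]@Rc.T; return o+d*((z-o[2])/d[:,2])[:,None]
E
python3 -c "
from h import *
togo([.65,-.124,.365])"
```

```text
Traceback (most recent call last):
  File "h.py", line 26, in togo
    print('t',s['time'],'tcp',s['tcp_pos'].round(4),'togo units',(R.T@d/.025).round(2),'F',s['contact_force'].round(1),'w',s['gripper_width'].round(4),'q',s['q'].round(2))
                                                                                                                           ^^^^^^^^^^^^^^^^^^^^^^^^
AttributeError: 'float' object has no attribute 'round'
```

arm_command(
  plan=[
    {"wx":0,"wy":0,"wz":0.15,"x":0,"y":0,"z":-0.9,"hand":1},
    {"wx":0,"wy":0,"wz":0.15,"x":0,"y":0,"z":-0.9,"hand":1},
    {"wx":0,"wy":0,"wz":0.15,"x":0,"y":0,"z":-0.9,"hand":1},
    {"wx":0,"wy":0,"wz":0.15,"x":0,"y":0,"z":-0.9,"hand":1},
    {"wx":0,"wy":0,"wz":0.15,"x":0,"y":0,"z":-0.9,"hand":1},
    {"wx":0,"wy":0,"wz":0.15,"x":0,"y":0,"z":-0.9,"hand":1},
  ],
)

```text
time: 0.75
tcp_pos: [0.2716, 0.5349, 0.3668]
tcp_rot: [0.0, 0.635, 0.773, -0.0]
contact_force: [0.4, -0.3, -0.1]
gripper_width: 0.0855
```

```bash
sed -i "s/s\['gripper_width'\].round(4)/round(s['gripper_width'],4)/" h.py
python3 -c "
from h import *
togo([.65,-.124,.365])"
```

```text
t 0.75 tcp [0.2716 0.5349 0.3668] togo units [-28.79   9.75   0.08] F [ 0.4 -0.3 -0.1] w 0.0855 q [1.04 0.17 0.9  0.   2.07 0.85]
xtool [-0.194  0.981 -0.001] ytool [ 0.981  0.194 -0.   ] ztool [-0.    -0.001 -1.   ]
```

arm_command(
  plan=[
    {"wx":0,"wy":0,"wz":0,"x":-1,"y":0.34,"z":0,"hand":1},
    {"wx":0,"wy":0,"wz":0,"x":-1,"y":0.34,"z":0,"hand":1},
    {"wx":0,"wy":0,"wz":0,"x":-1,"y":0.34,"z":0,"hand":1},
    {"wx":0,"wy":0,"wz":0,"x":-1,"y":0.34,"z":0,"hand":1},
    {"wx":0,"wy":0,"wz":0,"x":-1,"y":0.34,"z":0,"hand":1},
    {"wx":0,"wy":0,"wz":0,"x":-1,"y":0.34,"z":0,"hand":1},
    {"wx":0,"wy":0,"wz":0,"x":-1,"y":0.34,"z":0,"hand":1},
    {"wx":0,"wy":0,"wz":0,"x":-1,"y":0.34,"z":0,"hand":1},
    {"wx":0,"wy":0,"wz":0,"x":-1,"y":0.34,"z":0,"hand":1},
    {"wx":0,"wy":0,"wz":0,"x":-1,"y":0.34,"z":0,"hand":1},
  ],
)

```text
time: 1.75
tcp_pos: [0.4052, 0.306, 0.366]
tcp_rot: [-0.0, 0.633, 0.774, -0.0]
contact_force: [0.0, 0.1, 0.6]
gripper_width: 0.0852
```

arm_command(
  plan=[
    {"wx":0,"wy":0,"wz":0,"x":-1,"y":0.34,"z":0,"hand":1},
    {"wx":0,"wy":0,"wz":0,"x":-1,"y":0.34,"z":0,"hand":1},
    {"wx":0,"wy":0,"wz":0,"x":-1,"y":0.34,"z":0,"hand":1},
    {"wx":0,"wy":0,"wz":0,"x":-1,"y":0.34,"z":0,"hand":1},
    {"wx":0,"wy":0,"wz":0,"x":-1,"y":0.34,"z":0,"hand":1},
    {"wx":0,"wy":0,"wz":0,"x":-1,"y":0.34,"z":0,"hand":1},
    {"wx":0,"wy":0,"wz":0,"x":-1,"y":0.34,"z":0,"hand":1},
    {"wx":0,"wy":0,"wz":0,"x":-1,"y":0.34,"z":0,"hand":1},
    {"wx":0,"wy":0,"wz":0,"x":-1,"y":0.34,"z":0,"hand":1},
    {"wx":0,"wy":0,"wz":0,"x":-1,"y":0.34,"z":0,"hand":1},
  ],
)

```text
time: 2.75
tcp_pos: [0.5385, 0.078, 0.3659]
tcp_rot: [-0.0, 0.633, 0.774, -0.0]
contact_force: [0.2, 0.1, 0.9]
gripper_width: 0.0854
```

```bash
python3 -c "
from h import *
g,im=wsnap('w1.png')
p=np.load('pose.npy')
print(wproj(g,P(p,[[0,-95,222],[-38,92,211],[-147,-75,271],[-147,75,271]])).round())
togo([.65,-.124,.365])"
```

```text
[[394. 375.]
 [339. 224.]
 [254. 415.]
 [216. 286.]]
t 2.8 tcp [0.5399 0.0749 0.365 ] togo units [-8.66  2.76  0.01] F [-0.  -3.  -1.7] w 0.0852 q [ 0.08  0.02  1.07 -0.    2.06 -0.12]
xtool [-0.196  0.981 -0.002] ytool [ 0.981  0.196 -0.001] ztool [-0.001 -0.002 -1.   ]
```

View pics/w1.png

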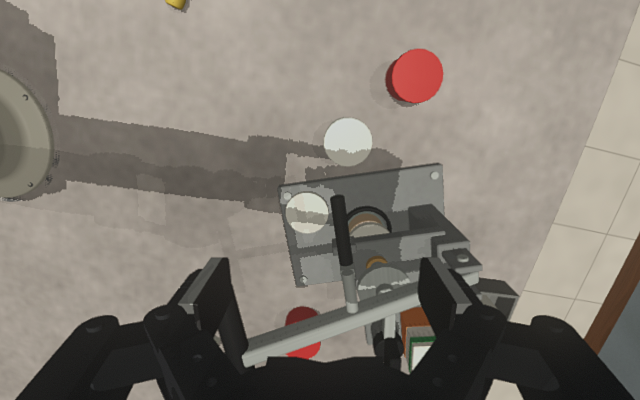

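The catch bar appears at (341,222), against a prediction of (339,224), so the pose holds. I'll continue over the knob.

arm_command(
  plan=[
    {"wx":0,"wy":0,"wz":0,"x":-0.96,"y":0.34,"z":0,"hand":1},
    {"wx":0,"wy":0,"wz":0,"x":-0.96,"y":0.34,"z":0,"hand":1},
    {"wx":0,"wy":0,"wz":0,"x":-0.96,"y":0.34,"z":0,"hand":1},
    {"wx":0,"wy":0,"wz":0,"x":-0.96,"y":0.34,"z":0,"hand":1},
    {"wx":0,"wy":0,"wz":0,"x":-0.96,"y":0.34,"z":0,"hand":1},
    {"wx":0,"wy":0,"wz":0,"x":-0.96,"y":0.34,"z":0,"hand":1},
    {"wx":0,"wy":0,"wz":0,"x":-0.96,"y":0.34,"z":0,"hand":1},
    {"wx":0,"wy":0,"wz":0,"x":-0.96,"y":0.34,"z":0,"hand":1},
    {"wx":0,"wy":0,"wz":0,"x":-0.96,"y":0.34,"z":0,"hand":1},
  ],
)

```text
time: 3.7
tcp_pos: [0.6566, -0.1182, 0.3658]
tcp_rot: [-0.0, 0.633, 0.774, -0.0]
contact_force: [0.6, -0.2, -0.3]
gripper_width: 0.0854
```

```bash
python3 -c "
from h import *
g,im=wsnap('w2.png')
p=np.load('pose.npy')
print(wproj(g,P(p,[[0,-95,222],[0,-74,222],[0,-116,222],[-147,75,271]])).round())
togo([.658,-.124,.365])"
```

```text
[[326. 191.]
 [323. 169.]
 [329. 213.]
 [ 74.   1.]]
t 3.75 tcp [ 0.6577 -0.1217  0.3637] togo units [-0.09 -0.01 -0.05] F [ 2.5 -1.6 -1.6] w 0.0852 q [-0.23  0.38  0.65 -0.    2.11 -0.43]
xtool [-0.196  0.981 -0.   ] ytool [ 0.981  0.196 -0.003] ztool [-0.002 -0.001 -1.   ]
```

View pics/w2.png

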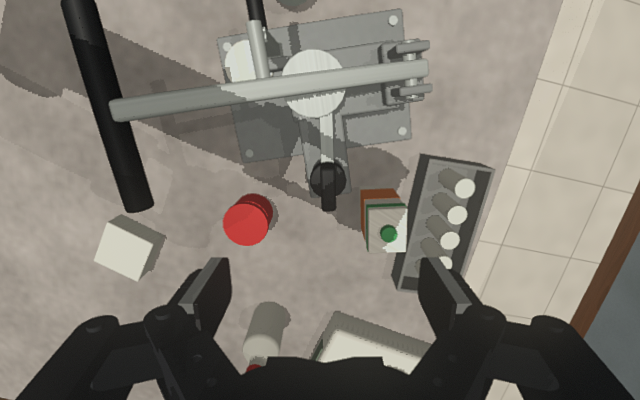

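```bash
python3 -c "
import cv2
t=cv2.imread('pics/w2.png')[130:230,270:420]; cv2.imwrite('pics/w2z.png',cv2.resize(t,None,fx=5,fy=5,interpolation=cv2.INTER_CUBIC))"
```

```text
(no output)
```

View pics/w2z.png

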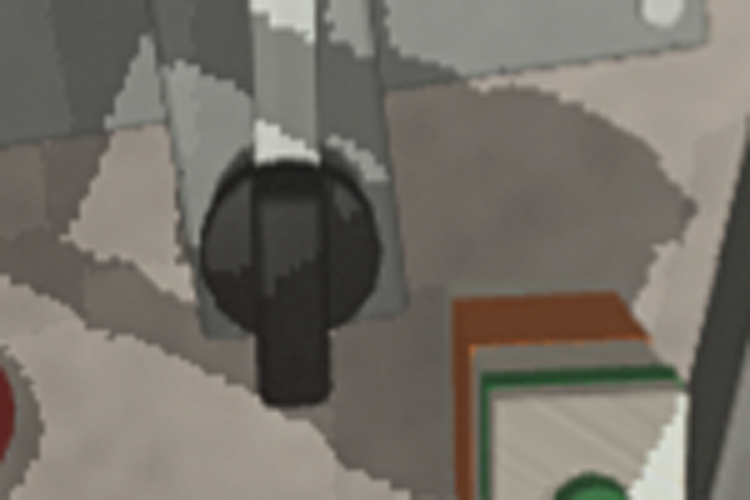

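```bash
python3 -c "
from h import *
g=wcam()
px=np.array([[288,162],[294,402],[291,283]])/5+[270,130]
w=wonz(g,px,.222);print(w, np.arctan2(*(w[0]-w[1])[[1,0]]))
p=np.load('pose.npy');print('knob',p[2]+np.pi/2-np.arctan2(*(w[0]-w[1])[[1,0]]), np.hypot(*(w[0]-w[1])[:2]))
c=(w[0]+w[1])/2; s,R=st(); print('tool ang',np.arctan2(R[1,0],R[0,0]))
togo([c[0],c[1],.190])"
```

```text
[[ 0.65466999 -0.10127764  0.222     ]
 [ 0.6646967  -0.14511249  0.222     ]
 [ 0.65960774 -0.12288917  0.222     ]] 1.7956661234069293
knob 0.11993784726614498 0.04496697656687307
tool ang 1.7683460566992246
t 3.75 tcp [ 0.6577 -0.1217  0.3637] togo units [-0.07  0.08  6.95] F [ 2.5 -1.6 -1.6] w 0.0852 q [-0.23  0.38  0.65 -0.    2.11 -0.43]
xtool [-0.196  0.981 -0.   ] ytool [ 0.981  0.196 -0.003] ztool [-0.002 -0.001 -1.   ]
```

arm_command(
  plan=[
    {"wx":0,"wy":0,"wz":-0.027,"x":-0.07,"y":0.08,"z":0.9,"hand":1},
    {"wx":0,"wy":0,"wz":0,"x":0,"y":0,"z":1,"hand":1},
    {"wx":0,"wy":0,"wz":0,"x":0,"y":0,"z":1,"hand":1},
    {"wx":0,"wy":0,"wz":0,"x":0,"y":0,"z":1,"hand":1},
    {"wx":0,"wy":0,"wz":0,"x":0,"y":0,"z":1,"hand":1},
    {"wx":0,"wy":0,"wz":0,"x":0,"y":0,"z":1,"hand":1},
    {"wx":0,"wy":0,"wz":0,"x":0,"y":0,"z":0.9,"hand":1},
    {"wx":0,"wy":0,"wz":0,"x":0,"y":0,"z":0,"hand":1},
  ],
)

```text
time: 4.55
tcp_pos: [0.6567, -0.118, 0.1911]
tcp_rot: [-0.004, 0.622, 0.783, -0.002]
contact_force: [-0.5, -0.6, -0.7]
gripper_width: 0.0856
```

```bash
python3 -c "
from h import *
g,im=wsnap('w3.png')
togo([.6597,-.1232,.192])"
```

```text
t 4.6 tcp [ 0.6574 -0.1182  0.1938] togo units [-0.22  0.04  0.07] F [ 0.1 -0.5 -0.1] w 0.0856 q [-0.23  0.28  1.09  0.    1.78 -0.46]
xtool [-0.226  0.974  0.002] ytool [ 0.974  0.226 -0.004] ztool [-0.005  0.001 -1.   ]
```

View pics/w3.png

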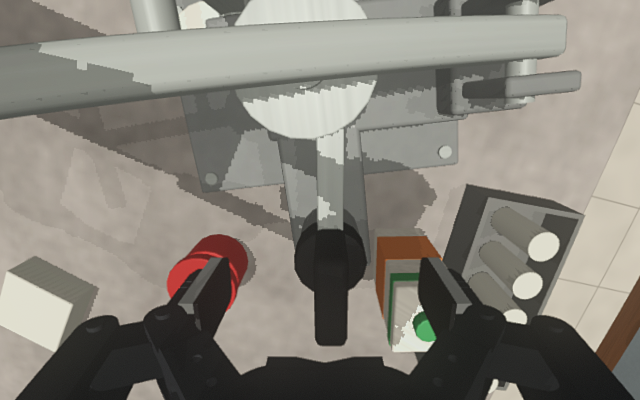

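The knob bar stands between the pads, centred at column 331 against a pad middle of about 325. I'll close on it.

arm_command(
  plan=[
    {"wx":0,"wy":0,"wz":0,"x":-0.1,"y":0.05,"z":0.05,"hand":-1},
    {"wx":0,"wy":0,"wz":0,"x":0,"y":0,"z":0,"hand":-1},
    {"wx":0,"wy":0,"wz":0,"x":0,"y":0,"z":0,"hand":-1},
    {"wx":0,"wy":0,"wz":0,"x":0,"y":0,"z":0,"hand":-1},
    {"wx":0,"wy":0,"wz":0,"x":0,"y":0,"z":0,"hand":-1},
    {"wx":0,"wy":0,"wz":0,"x":0,"y":0,"z":0,"hand":-1},
    {"wx":0,"wy":0,"wz":0,"x":0,"y":0,"z":0,"hand":-1},
    {"wx":0,"wy":0,"wz":0,"x":0,"y":0,"z":0,"hand":-1},
  ],
)

```text
time: 5.4
tcp_pos: [0.6602, -0.1209, 0.1958]
tcp_rot: [0.0, 0.622, 0.783, 0.0]
contact_force: [-0.8, -1.3, 4.7]
gripper_width: 0.0133
```

```bash
python3 -c "
from h import *
togo([.6597,-.1232,.192])"
```

```text
t 5.4 tcp [ 0.6602 -0.1209  0.1958] togo units [-0.08 -0.04  0.15] F [-0.8 -1.3  4.7] w 0.0133 q [-0.23  0.28  1.08 -0.    1.78 -0.46]
xtool [-0.226  0.974 -0.   ] ytool [0.974 0.226 0.001] ztool [ 0.001 -0.    -1.   ]
```

Gripped at 13.3 mm. Next I'll turn it clockwise (+wz) by 1.2 rad, since it starts near 0.12.

arm_command(
  plan=[
    {"wx":0,"wy":0,"wz":0.12,"x":0,"y":0,"z":0,"hand":-1},
    {"wx":0,"wy":0,"wz":0.12,"x":0,"y":0,"z":0,"hand":-1},
    {"wx":0,"wy":0,"wz":0.12,"x":0,"y":0,"z":0,"hand":-1},
    {"wx":0,"wy":0,"wz":0.12,"x":0,"y":0,"z":0,"hand":-1},
    {"wx":0,"wy":0,"wz":0.12,"x":0,"y":0,"z":0,"hand":-1},
  ],
)

```text
time: 5.9
tcp_pos: [0.6608, -0.1209, 0.1958]
tcp_rot: [0.001, 0.827, 0.562, 0.001]
contact_force: [1.4, -0.6, 3.3]
gripper_width: 0.013
```

arm_command(
  plan=[
    {"wx":0,"wy":0,"wz":0.12,"x":0,"y":0,"z":0,"hand":-1},
    {"wx":0,"wy":0,"wz":0.12,"x":0,"y":0,"z":0,"hand":-1},
    {"wx":0,"wy":0,"wz":0.12,"x":0,"y":0,"z":0,"hand":-1},
    {"wx":0,"wy":0,"wz":0.12,"x":0,"y":0,"z":0,"hand":-1},
    {"wx":0,"wy":0,"wz":0.12,"x":0,"y":0,"z":0,"hand":-1},
    {"wx":0,"wy":0,"wz":0,"x":0,"y":0,"z":0,"hand":-1},
  ],
)

```text
time: 6.5
tcp_pos: [0.6611, -0.1213, 0.1958]
tcp_rot: [0.001, 0.956, 0.294, 0.001]
contact_force: [4.0, -2.2, 4.1]
gripper_width: 0.0131
```

```bash
python3 -c "
from h import *
g,im=wsnap('w4.png')
togo([.6597,-.1232,.192]); print(st()[0]['wrist_torque'])"
```

```text
t 6.55 tcp [ 0.6611 -0.1212  0.1958] togo units [-0.09  0.03  0.15] F [ 4.5 -1.4  4.4] w 0.0131 q [-0.23  0.28  1.08 -0.    1.78  0.74]
xtool [0.825 0.566 0.002] ytool [ 0.566 -0.825  0.003] ztool [ 0.003 -0.001 -1.   ]
[-0.33676317 -0.69563813 -0.04310661]
```

View pics/w4.png

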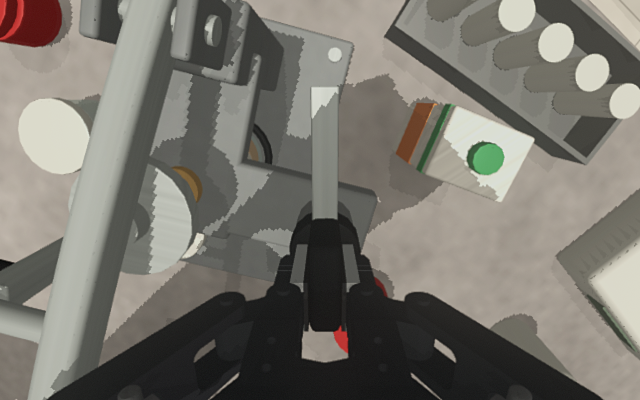

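The toe now points to the rear. Tool x is at 0.601 rad, which puts the knob at about 1.31. I'll release and lift.

arm_command(
  plan=[
    {"wx":0,"wy":0,"wz":0,"x":0,"y":0,"z":0,"hand":0.3},
    {"wx":0,"wy":0,"wz":0,"x":0,"y":0,"z":0,"hand":0.3},
    {"wx":0,"wy":0,"wz":0,"x":0,"y":0,"z":0,"hand":0.3},
    {"wx":0,"wy":0,"wz":0,"x":0,"y":0,"z":-0.7,"hand":0.3},
    {"wx":0,"wy":0,"wz":0,"x":0,"y":0,"z":-1,"hand":0.3},
    {"wx":0,"wy":0,"wz":0,"x":0,"y":0,"z":-1,"hand":0.3},
    {"wx":0,"wy":0,"wz":0,"x":0,"y":0,"z":-1,"hand":0.3},
    {"wx":0,"wy":0,"wz":0.13,"x":0,"y":0,"z":-1,"hand":-1},
    {"wx":0,"wy":0,"wz":0.13,"x":0,"y":0,"z":-1,"hand":-1},
    {"wx":0,"wy":0,"wz":0,"x":0,"y":0,"z":-0.3,"hand":-1},
  ],
)

```text
time: 7.55
tcp_pos: [0.6603, -0.1207, 0.3483]
tcp_rot: [0.001, 0.986, 0.168, 0.002]
contact_force: [-0.6, 0.1, 0.2]
gripper_width: 0.0116
```

```bash
python3 -c "
from h import *
p=np.load('pose.npy'); p[0]+=.0025; p[1]+=.0034; np.save('pose2.npy',p)
g,im=wsnap('w5.png')
togo(P(p,[-70,98,345])[0])"
```

```text
t 7.6 tcp [ 0.6604 -0.1208  0.348 ] togo units [-2.82 -7.7   0.09] F [ 0.6 -0.3  0.1] w 0.0047 q [-0.23  0.36  0.71  0.    2.07  1.  ]
xtool [0.942 0.336 0.003] ytool [ 0.336 -0.942  0.002] ztool [ 0.004 -0.001 -1.   ]
```

View pics/w5.png

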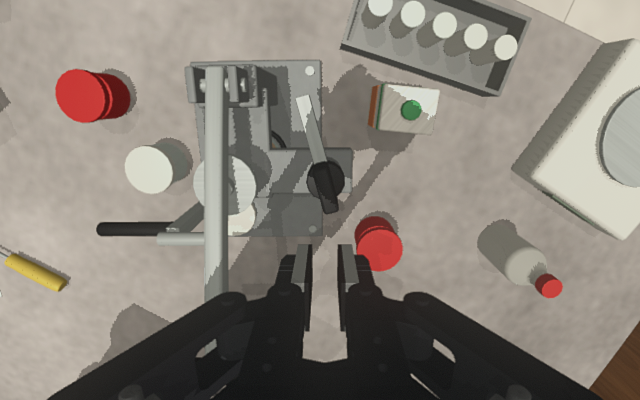

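The knob stays turned, with its toe to the rear at (305,100), and the catch bar is visible at (97–177, 229). I'll move over to the left, in front of the catch.

```bash
python3 -c "
from h import *
p=np.load('pose2.npy'); g=wcam()
w=wonz(g,[[97,229],[170,229]],.211); c,s=np.cos(p[2]),np.sin(p[2]); d=w[:,:2]-p[:2]; print((d@np.array([[c,-s],[s,c]])*1000).round(1))"
```

```text
[[-40.5 119.9]
 [-40.3  48.5]]
```

arm_command(
  plan=[
    {"wx":0,"wy":0,"wz":0,"x":-0.35,"y":-0.96,"z":0,"hand":-1},
    {"wx":0,"wy":0,"wz":0,"x":-0.35,"y":-0.96,"z":0,"hand":-1},
    {"wx":0,"wy":0,"wz":0,"x":-0.35,"y":-0.96,"z":0,"hand":-1},
    {"wx":0,"wy":0,"wz":0,"x":-0.35,"y":-0.96,"z":0,"hand":-1},
    {"wx":0,"wy":0,"wz":0,"x":-0.35,"y":-0.96,"z":0,"hand":-1},
    {"wx":0,"wy":0,"wz":0,"x":-0.35,"y":-0.96,"z":0,"hand":-1},
    {"wx":0,"wy":0,"wz":0,"x":-0.35,"y":-0.96,"z":0,"hand":-1},
    {"wx":0,"wy":0,"wz":0,"x":-0.37,"y":-0.98,"z":0,"hand":-1},
    {"wx":0,"wy":0,"wz":0,"x":0,"y":0,"z":0,"hand":-1},
  ],
)

```text
time: 8.5
tcp_pos: [0.5281, 0.0393, 0.3443]
tcp_rot: [-0.0, 0.985, 0.172, -0.0]
contact_force: [0.2, 0.2, 0.7]
gripper_width: 0.0
```

```bash
python3 -c "
from h import *
p=np.load('pose2.npy'); 
g,im=wsnap('w6.png')
print(wproj(g,P(p,[[-38,42,211],[-38,120,211]])).round())
togo(P(p,[-70,98,182])[0])"
```

```text
[[392. 151.]
 [300. 150.]]
t 8.55 tcp [0.529  0.0382 0.3441] togo units [0.   0.05 6.48] F [ 0.5 -0.1 -0.1] w -0.0003 q [ 0.01 -0.04  1.16 -0.    2.02  1.23]
xtool [ 0.941  0.337 -0.001] ytool [ 0.337 -0.941 -0.   ] ztool [-0.001 -0.    -1.   ]
```

View pics/w6.png

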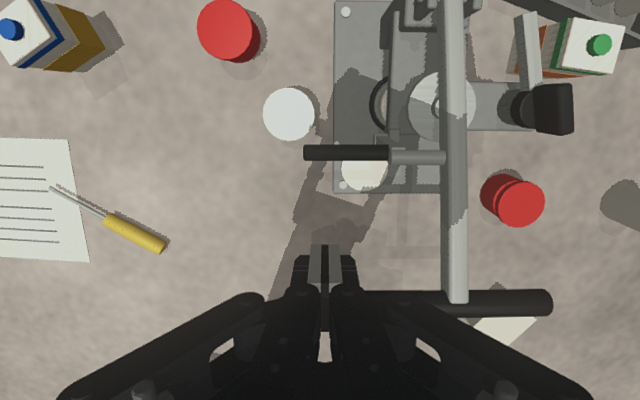

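The catch bar is at (304–389,152), as predicted, and the fingers are in front of it. I'll descend.

arm_command(
  plan=[
    {"wx":0,"wy":0,"wz":0,"x":0,"y":0,"z":1,"hand":-1},
    {"wx":0,"wy":0,"wz":0,"x":0,"y":0,"z":1,"hand":-1},
    {"wx":0,"wy":0,"wz":0,"x":0,"y":0,"z":1,"hand":-1},
    {"wx":0,"wy":0,"wz":0,"x":0,"y":0,"z":1,"hand":-1},
    {"wx":0,"wy":0,"wz":0,"x":0,"y":0,"z":1,"hand":-1},
    {"wx":0,"wy":0,"wz":0,"x":0,"y":0,"z":1,"hand":-1},
    {"wx":0,"wy":0,"wz":0,"x":0,"y":0,"z":0.5,"hand":-1},
    {"wx":0,"wy":0,"wz":0,"x":0,"y":0,"z":0,"hand":-1},
  ],
)

```text
time: 9.35
tcp_pos: [0.5288, 0.0367, 0.1793]
tcp_rot: [-0.0, 0.986, 0.169, -0.003]
contact_force: [0.0, 0.3, 0.3]
gripper_width: 0.0002
```

```bash
python3 -c "
from h import *
p=np.load('pose2.npy'); 
togo(P(p,[16,98,145])[0])"
```

```text
t 9.35 tcp [0.5288 0.0367 0.1793] togo units [ 3.47 -0.02  1.35] F [0.  0.3 0.3] w 0.0002 q [ 0.01 -0.1   1.51 -0.    1.73  1.24]
xtool [ 0.943  0.333 -0.005] ytool [ 0.333 -0.943 -0.002] ztool [-0.005 -0.    -1.   ]
```

arm_command(
  plan=[
    {"wx":0,"wy":0,"wz":0,"x":0.4,"y":0,"z":0,"hand":-1},
    {"wx":0,"wy":0,"wz":0,"x":0.4,"y":0,"z":0,"hand":-1},
    {"wx":0,"wy":0,"wz":0,"x":0.4,"y":0,"z":0.1,"hand":-1},
    {"wx":0,"wy":0,"wz":0,"x":0.4,"y":0,"z":0.15,"hand":-1},
    {"wx":0,"wy":0,"wz":0,"x":0.4,"y":0,"z":0.2,"hand":-1},
    {"wx":0,"wy":0,"wz":0,"x":0.4,"y":0,"z":0.3,"hand":-1},
    {"wx":0,"wy":0,"wz":0,"x":0.4,"y":0,"z":0.3,"hand":-1},
    {"wx":0,"wy":0,"wz":0,"x":0.3,"y":0,"z":0.2,"hand":-1},
    {"wx":0,"wy":0,"wz":0,"x":0.2,"y":0,"z":0,"hand":-1},
    {"wx":0,"wy":0,"wz":0,"x":0,"y":0,"z":0,"hand":-1},
  ],
)

```text
time: 10.35
tcp_pos: [0.6041, 0.0636, 0.1458]
tcp_rot: [0.0, 0.986, 0.168, -0.007]
contact_force: [-10.3, -4.2, -7.5]
gripper_width: 0.0001
```

```bash
python3 -c "
from h import *
p=np.load('pose2.npy'); 
g,im=wsnap('w7.png');snap('side','s7.png')
togo(P(p,[16,98,145])[0])
t=cv2.imread('pics/s7.png')[140:270,225:365]; cv2.imwrite('pics/s7z.png',cv2.resize(t,None,fx=4.5,fy=4.5,interpolation=cv2.INTER_CUBIC)[:600,:800])
"
```

```text
t 10.45 tcp [0.6042 0.0636 0.1464] togo units [ 0.27 -0.01  0.05] F [-10.2  -4.1  -7. ] w -0.0 q [ 0.05  0.12  1.35 -0.    1.69  1.28]
xtool [ 0.943  0.331 -0.013] ytool [ 0.331 -0.943 -0.002] ztool [-0.013 -0.002 -1.   ]
```

View pics/w7.png

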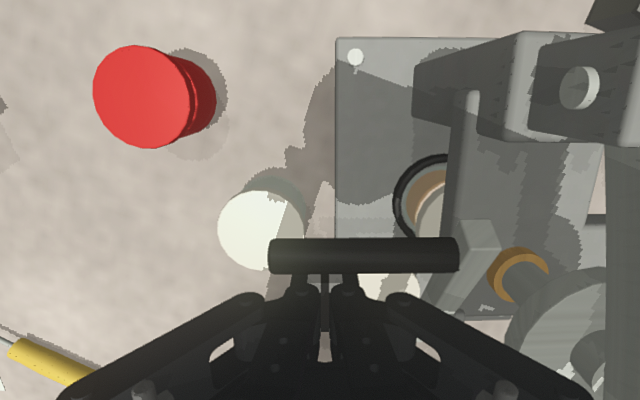

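View pics/s7z.png

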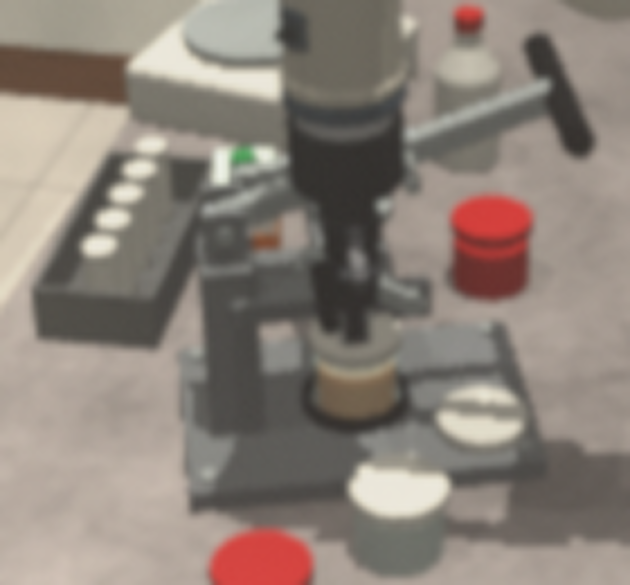

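```bash
cat > ph.py <<'E'
from h import *
def phi(g,px):
    p=np.load('pose2.npy'); R=76
    for f in np.arange(0.6,1.4,.05):
        X=P(p,[[-38+R*np.sin(f),120,135+R*np.cos(f)],[-38+R*np.sin(f),44,135+R*np.cos(f)]])
        print(round(f,2),wproj(g,X).round(0).tolist())
E
python3 -c "
from ph import *
phi(wcam(),0)"
```

```text
0.6 [[255.0, 343.0], [475.0, 341.0]]
0.65 [[256.0, 331.0], [474.0, 329.0]]
0.7 [[257.0, 320.0], [472.0, 318.0]]
0.75 [[257.0, 308.0], [470.0, 307.0]]
0.8 [[258.0, 297.0], [469.0, 296.0]]
0.85 [[259.0, 287.0], [466.0, 285.0]]
0.9 [[260.0, 277.0], [464.0, 275.0]]
0.95 [[261.0, 267.0], [462.0, 266.0]]
1.0 [[262.0, 258.0], [459.0, 257.0]]
1.05 [[264.0, 250.0], [457.0, 248.0]]
1.1 [[265.0, 242.0], [454.0, 241.0]]
1.15 [[266.0, 235.0], [451.0, 233.0]]
1.2 [[267.0, 228.0], [449.0, 227.0]]
1.25 [[268.0, 222.0], [446.0, 221.0]]
1.3 [[270.0, 216.0], [444.0, 215.0]]
1.35 [[271.0, 211.0], [441.0, 210.0]]
```

The catch is at about 1.02 rad, with the bar row at 255, and the horizontal push is losing leverage. I'll back off, rise, and press it down from above.

arm_command(
  plan=[
    {"wx":0,"wy":0,"wz":0,"x":-0.5,"y":0,"z":0,"hand":-1},
    {"wx":0,"wy":0,"wz":0,"x":-0.5,"y":0,"z":0,"hand":-1},
    {"wx":0,"wy":0,"wz":0,"x":0,"y":0,"z":-0.9,"hand":-1},
    {"wx":0,"wy":0,"wz":0,"x":0,"y":0,"z":-0.9,"hand":-1},
    {"wx":0,"wy":0,"wz":0,"x":0,"y":0,"z":-0.6,"hand":-1},
    {"wx":0,"wy":0,"wz":0,"x":0,"y":0,"z":0,"hand":-1},
  ],
)

```text
time: 11.05
tcp_pos: [0.5852, 0.0566, 0.2142]
tcp_rot: [0.0, 0.986, 0.169, 0.003]
contact_force: [-0.2, 0.2, -0.4]
gripper_width: 0.0001
```

```bash
python3 -c "
from h import *
p=np.load('pose2.npy'); 
togo(P(p,[33,98,205])[0])
g,im=wsnap('w8.png')
"
```

```text
t 11.05 tcp [0.5852 0.0566 0.2142] togo units [ 1.75 -0.03  0.38] F [-0.2  0.2 -0.4] w 0.0001 q [0.04 0.05 1.3  0.   1.78 1.27]
xtool [0.943 0.332 0.005] ytool [ 0.332 -0.943  0.001] ztool [ 0.005  0.    -1.   ]
```

View pics/w8.png

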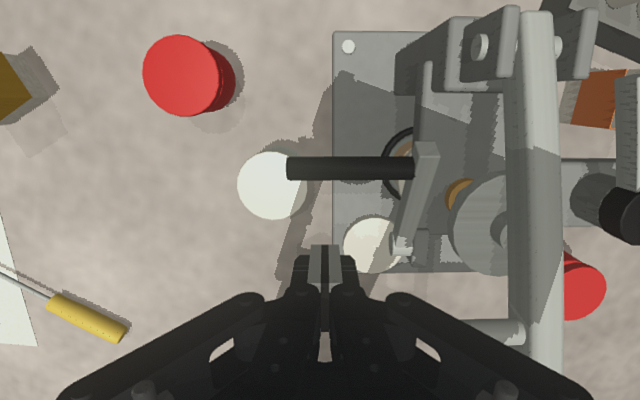

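The catch lies back, with its bar at (286–414,167), and stays put. I'll press it down from above.

arm_command(
  plan=[
    {"wx":0,"wy":0,"wz":0,"x":0.9,"y":0,"z":0,"hand":-1},
    {"wx":0,"wy":0,"wz":0,"x":0.9,"y":0,"z":0.3,"hand":-1},
    {"wx":0,"wy":0,"wz":0,"x":0,"y":0,"z":0.5,"hand":-1},
    {"wx":0,"wy":0,"wz":0,"x":0,"y":0,"z":0.4,"hand":-1},
    {"wx":0,"wy":0,"wz":0,"x":0,"y":0,"z":0.3,"hand":-1},
    {"wx":0,"wy":0,"wz":0,"x":0,"y":0,"z":0.3,"hand":-1},
    {"wx":0,"wy":0,"wz":0,"x":0,"y":0,"z":0.2,"hand":-1},
    {"wx":0,"wy":0,"wz":0,"x":0,"y":0,"z":0,"hand":-1},
  ],
)

```text
time: 11.9
tcp_pos: [0.6258, 0.0711, 0.1605]
tcp_rot: [-0.0, 0.986, 0.168, -0.001]
contact_force: [0.2, -0.2, -0.2]
gripper_width: 0.0004
```

```bash
python3 -c "
from h import *
p=np.load('pose2.npy'); 
togo(P(p,[33,98,162])[0])
"
```

```text
t 11.9 tcp [0.6258 0.0711 0.1605] togo units [ 0.03 -0.02 -0.06] F [ 0.2 -0.2 -0.2] w 0.0004 q [ 0.06  0.17  1.27 -0.    1.7   1.29]
xtool [ 0.943  0.332 -0.001] ytool [ 0.332 -0.943 -0.   ] ztool [-0.001 -0.    -1.   ]
```

```bash
python3 -c "
from ph import *
g,im=wsnap('w9.png')
phi(g,0)
"
```

```text
0.6 [[266.0, 362.0], [452.0, 360.0]]
0.65 [[267.0, 352.0], [451.0, 350.0]]
0.7 [[267.0, 342.0], [450.0, 341.0]]
0.75 [[268.0, 333.0], [449.0, 331.0]]
0.8 [[268.0, 323.0], [447.0, 321.0]]
0.85 [[269.0, 314.0], [446.0, 312.0]]
0.9 [[270.0, 305.0], [444.0, 303.0]]
0.95 [[270.0, 296.0], [442.0, 295.0]]
1.0 [[271.0, 288.0], [440.0, 287.0]]
1.05 [[272.0, 281.0], [438.0, 279.0]]
1.1 [[273.0, 273.0], [436.0, 272.0]]
1.15 [[274.0, 266.0], [434.0, 265.0]]
1.2 [[275.0, 260.0], [432.0, 259.0]]
1.25 [[276.0, 254.0], [430.0, 253.0]]
1.3 [[277.0, 249.0], [428.0, 248.0]]
1.35 [[278.0, 244.0], [426.0, 243.0]]
```

View pics/w9.png

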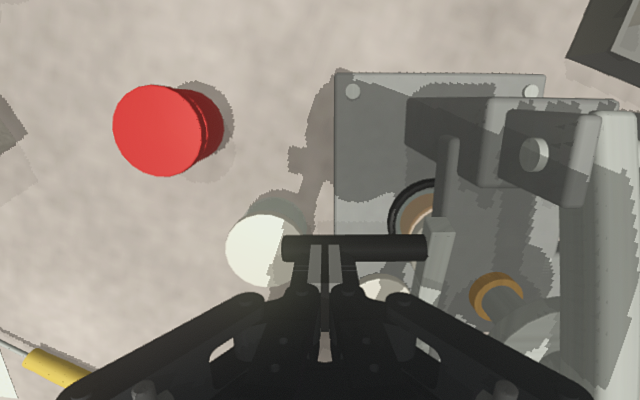

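The bar is at row 248, so the catch is at about 1.3 rad. I'll rise and turn the tool for the handle.

arm_command(
  plan=[
    {"wx":0,"wy":0,"wz":0,"x":0,"y":0,"z":-1,"hand":-1},
    {"wx":0,"wy":0,"wz":0,"x":0,"y":0,"z":-1,"hand":-1},
    {"wx":0,"wy":0,"wz":0,"x":0,"y":0,"z":-1,"hand":-1},
    {"wx":0,"wy":0,"wz":-0.14,"x":0,"y":0,"z":-1,"hand":-1},
    {"wx":0,"wy":0,"wz":-0.14,"x":0,"y":0,"z":-1,"hand":-1},
    {"wx":0,"wy":0,"wz":-0.14,"x":0,"y":0,"z":-1,"hand":0},
    {"wx":0,"wy":0,"wz":-0.14,"x":0,"y":0,"z":-1,"hand":1},
    {"wx":0,"wy":0,"wz":-0.14,"x":0,"y":0,"z":-1,"hand":1},
    {"wx":0,"wy":0,"wz":-0.14,"x":0,"y":0,"z":0,"hand":1},
    {"wx":0,"wy":0,"wz":-0.14,"x":0,"y":0,"z":0,"hand":1},
  ],
)

```text
time: 12.95
tcp_pos: [0.6265, 0.0713, 0.3635]
tcp_rot: [0.001, 0.789, 0.615, 0.001]
contact_force: [0.7, -0.1, -0.1]
gripper_width: 0.0719
```

arm_command(
  plan=[
    {"wx":0,"wy":0,"wz":-0.145,"x":0,"y":0,"z":0,"hand":1},
    {"wx":0,"wy":0,"wz":-0.145,"x":0,"y":0,"z":0,"hand":1},
    {"wx":0,"wy":0,"wz":-0.145,"x":0,"y":0,"z":0,"hand":1},
    {"wx":0,"wy":0,"wz":-0.145,"x":0,"y":0,"z":0,"hand":1},
    {"wx":0,"wy":0,"wz":0,"x":0,"y":0,"z":0,"hand":1},
  ],
)

```text
time: 13.45
tcp_pos: [0.6263, 0.0713, 0.3619]
tcp_rot: [0.0, 0.582, 0.813, 0.0]
contact_force: [-0.6, 0.1, -0.1]
gripper_width: 0.0854
```

```bash
python3 -c "
from h import *
p=np.load('pose2.npy'); 
togo(P(p,[-147,-45,360])[0]);s,R=st();print(np.arctan2(R[1,0],R[0,0]),'want',p[2]+np.pi/2)
"
```

```text
t 13.45 tcp [0.6263 0.0713 0.3619] togo units [-5.81 -7.1   0.07] F [-0.6  0.1 -0.1] w 0.0854 q [ 0.06  0.25  0.81 -0.    2.07 -0.27]
xtool [-0.323  0.946 -0.   ] ytool [0.946 0.323 0.001] ztool [ 0.001 -0.    -1.   ]
1.8999714839531505 want 1.9156039706730743
```

arm_command(
  plan=[
    {"wx":0,"wy":0,"wz":0,"x":-0.73,"y":-0.89,"z":0,"hand":1},
    {"wx":0,"wy":0,"wz":0,"x":-0.73,"y":-0.89,"z":0,"hand":1},
    {"wx":0,"wy":0,"wz":0,"x":-0.73,"y":-0.89,"z":0,"hand":1},
    {"wx":0,"wy":0,"wz":0,"x":-0.73,"y":-0.89,"z":0,"hand":1},
    {"wx":0,"wy":0,"wz":0,"x":-0.73,"y":-0.89,"z":0,"hand":1},
    {"wx":0,"wy":0,"wz":0,"x":-0.73,"y":-0.89,"z":0,"hand":1},
    {"wx":0,"wy":0,"wz":0,"x":-0.73,"y":-0.89,"z":0,"hand":1},
    {"wx":0,"wy":0,"wz":-0.015,"x":-0.73,"y":-0.89,"z":0,"hand":1},
    {"wx":0,"wy":0,"wz":0,"x":0,"y":0,"z":0,"hand":1},
  ],
)

```text
time: 14.35
tcp_pos: [0.5035, -0.1265, 0.3624]
tcp_rot: [0.001, 0.579, 0.815, -0.0]
contact_force: [0.2, -0.6, 0.1]
gripper_width: 0.0854
```

```bash
python3 -c "
from h import *
p=np.load('pose2.npy'); 
g,im=wsnap('w10.png')
print(wproj(g,P(p,[[-147,-75,271],[-147,75,271]])).round())
togo(P(p,[-147,-45,255])[0])
"
```

```text
[[330. 236.]
 [329.  24.]]
t 14.4 tcp [ 0.5042 -0.1253  0.3622] togo units [0.05 0.06 4.29] F [ 0.  -0.2  0.6] w 0.0856 q [-0.31 -0.06  1.15 -0.    2.05 -0.65]
xtool [-0.33   0.944 -0.001] ytool [0.944 0.33  0.001] ztool [ 0.001 -0.    -1.   ]
```

View pics/w10.png

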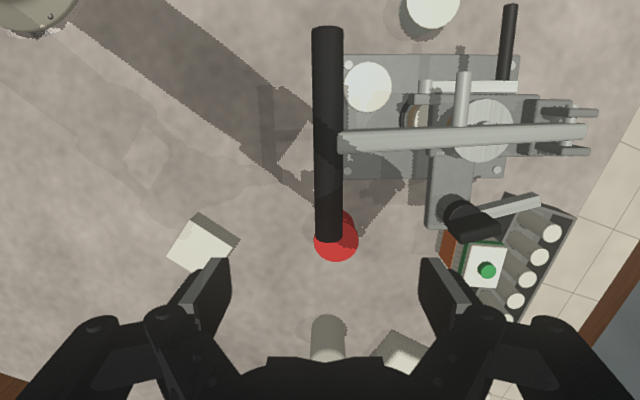

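The handle runs from (328,27) to (328,237) and the knob and catch are both rearward. I'll descend onto the crossbar and grip it.

arm_command(
  plan=[
    {"wx":0,"wy":0,"wz":0,"x":0,"y":0.06,"z":0.9,"hand":1},
    {"wx":0,"wy":0,"wz":0,"x":0,"y":0,"z":0.9,"hand":1},
    {"wx":0,"wy":0,"wz":0,"x":0,"y":0,"z":0.9,"hand":1},
    {"wx":0,"wy":0,"wz":0,"x":0,"y":0,"z":0.9,"hand":1},
    {"wx":0,"wy":0,"wz":0,"x":0,"y":0,"z":0.85,"hand":1},
    {"wx":0,"wy":0,"wz":0,"x":0,"y":0,"z":0,"hand":-1},
    {"wx":0,"wy":0,"wz":0,"x":0,"y":0,"z":0,"hand":-1},
    {"wx":0,"wy":0,"wz":0,"x":0,"y":0,"z":0,"hand":-1},
    {"wx":0,"wy":0,"wz":0,"x":0,"y":0,"z":0,"hand":-1},
    {"wx":0,"wy":0,"wz":0,"x":0,"y":0,"z":0,"hand":-1},
  ],
)

```text
time: 15.4
tcp_pos: [0.5056, -0.1242, 0.2515]
tcp_rot: [0.0, 0.577, 0.817, -0.001]
contact_force: [-4.8, -1.2, 3.3]
gripper_width: 0.0204
```

arm_command(
  plan=[
    {"wx":0,"wy":0,"wz":0,"x":0,"y":0,"z":0,"hand":-1},
    {"wx":0,"wy":0,"wz":0,"x":0,"y":0,"z":0,"hand":-1},
    {"wx":0,"wy":0,"wz":0,"x":0,"y":0,"z":0,"hand":-1},
  ],
)

```text
time: 15.7
tcp_pos: [0.5057, -0.1242, 0.2517]
tcp_rot: [0.0, 0.577, 0.817, -0.0]
contact_force: [-3.9, -0.5, 4.6]
gripper_width: 0.02
```

```bash
python3 -c "
from h import *
p=np.load('pose2.npy'); 
g,im=wsnap('w11.png')
togo(P(p,[-158,-45,129])[0])
for f in np.arange(0,.51,.1):
  a=.33-f; print(round(f,1),90-250*np.cos(a),190+250*np.sin(a))
"
```

```text
t 15.75 tcp [ 0.5057 -0.1242  0.2517] togo units [ 0.03 -0.45  4.91] F [-4.9 -0.4  3.3] w 0.0201 q [-0.31 -0.12  1.4  -0.    1.86 -0.65]
xtool [-0.335  0.942 -0.001] ytool [ 0.942  0.335 -0.   ] ztool [ 0.    -0.001 -1.   ]
0.0 -146.51058588209676 271.0107570987171
0.1 -153.4165987513437 246.9943808837971
0.2 -157.89047342869702 222.40853565492372
0.3 -159.88750843724688 197.4988750506239
0.4 -159.38775006331988 172.51428816561682
0.5 -156.3961917273902 147.704412733251
```

View pics/w11.png

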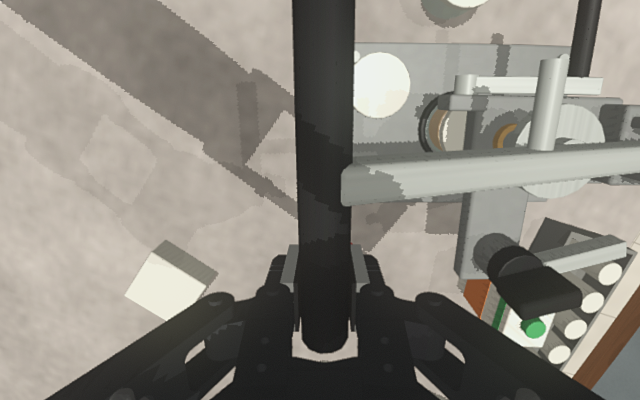

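The crossbar is gripped at 20 mm. I'll pull down along the arc.

arm_command(
  plan=[
    {"wx":0,"wy":0,"wz":0,"x":0,"y":-0.14,"z":0.48,"hand":-1},
    {"wx":0,"wy":0,"wz":0,"x":0,"y":-0.14,"z":0.48,"hand":-1},
    {"wx":0,"wy":0,"wz":0,"x":0,"y":-0.09,"z":0.49,"hand":-1},
    {"wx":0,"wy":0,"wz":0,"x":0,"y":-0.09,"z":0.49,"hand":-1},
    {"wx":0,"wy":0,"wz":0,"x":0,"y":-0.04,"z":0.5,"hand":-1},
    {"wx":0,"wy":0,"wz":0,"x":0,"y":-0.04,"z":0.5,"hand":-1},
    {"wx":0,"wy":0,"wz":0,"x":0,"y":0.01,"z":0.5,"hand":-1},
    {"wx":0,"wy":0,"wz":0,"x":0,"y":0.01,"z":0.5,"hand":-1},
    {"wx":0,"wy":0,"wz":0,"x":0,"y":0,"z":0,"hand":-1},
  ],
)

```text
time: 16.65
tcp_pos: [0.4937, -0.1285, 0.1512]
tcp_rot: [-0.0, 0.576, 0.817, -0.001]
contact_force: [-3.5, -1.6, 4.1]
gripper_width: 0.0204
```

```bash
python3 -c "
from h import *
p=np.load('pose2.npy'); 
togo(P(p,[-158,-45,129])[0])
"
```

```text
t 16.65 tcp [ 0.4937 -0.1285  0.1512] togo units [0.02 0.06 0.89] F [-3.5 -1.6  4.1] w 0.0204 q [-0.32 -0.15  1.61 -0.    1.68 -0.66]
xtool [-0.336  0.942 -0.   ] ytool [ 0.942  0.336 -0.001] ztool [-0.001 -0.001 -1.   ]
```

arm_command(
  plan=[
    {"wx":0,"wy":0,"wz":0,"x":0,"y":0.03,"z":0.25,"hand":-1},
    {"wx":0,"wy":0,"wz":0,"x":0,"y":0.03,"z":0.25,"hand":-1},
    {"wx":0,"wy":0,"wz":0,"x":0,"y":0.03,"z":0.25,"hand":-1},
    {"wx":0,"wy":0,"wz":0,"x":0,"y":0,"z":0,"hand":-1},
  ],
)

```text
time: 17.05
tcp_pos: [0.4956, -0.1278, 0.1343]
tcp_rot: [-0.0, 0.576, 0.817, -0.001]
contact_force: [-7.1, -1.6, 4.3]
gripper_width: 0.0203
```

```bash
python3 -c "
from h import *
p=np.load('pose2.npy'); 
g,im=wsnap('w12.png');snap('side','s12.png')
print(wproj(g,P(p,[[-158,-75,148],[-158,75,148]])).round())
t=cv2.imread('pics/s12.png')[140:270,225:365]; cv2.imwrite('pics/s12z.png',cv2.resize(t,None,fx=4.5,fy=4.5,interpolation=cv2.INTER_CUBIC)[:600,:800])
togo(P(p,[-158,-45,129])[0])
"
```

```text
[[327. 328.]
 [326. -39.]]
t 17.15 tcp [ 0.4955 -0.1278  0.1344] togo units [ 0.03 -0.02  0.22] F [-7.9 -1.1  4.4] w 0.0201 q [-0.32 -0.14  1.63 -0.    1.65 -0.66]
xtool [-0.336  0.942 -0.001] ytool [ 0.942  0.336 -0.001] ztool [-0.001 -0.001 -1.   ]
```

View pics/w12.png

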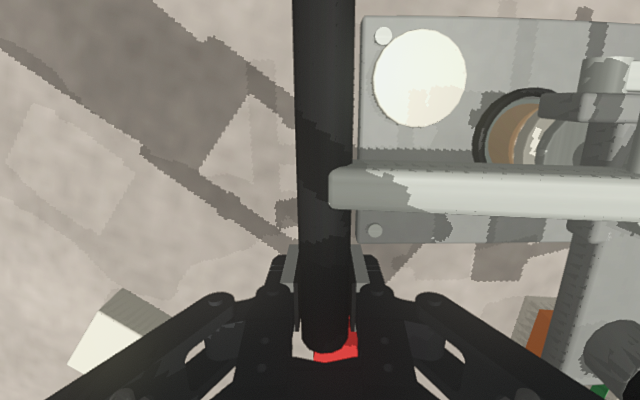

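View pics/s12z.png

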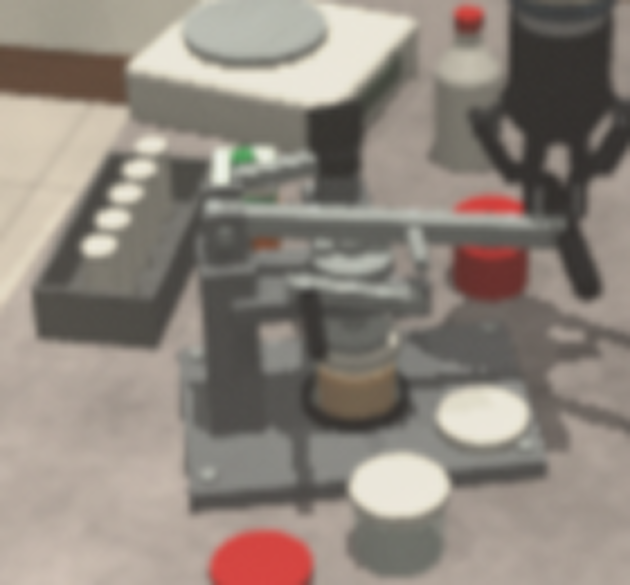

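arm_command(
  plan=[
    {"wx":0,"wy":0,"wz":0,"x":0,"y":-0.05,"z":0.15,"hand":-1},
    {"wx":0,"wy":0,"wz":0,"x":0,"y":0,"z":0,"hand":-1},
  ],
)

```text
time: 17.35
tcp_pos: [0.4959, -0.1278, 0.1318]
tcp_rot: [0.002, 0.576, 0.817, 0.001]
contact_force: [-3.1, 1.0, 6.6]
gripper_width: 0.0201
```

arm_command(
  plan=[
    {"wx":0,"wy":0,"wz":0,"x":0,"y":-0.03,"z":0.15,"hand":-1},
    {"wx":0,"wy":0,"wz":0,"x":0,"y":0,"z":0,"hand":-1},
  ],
)

```text
time: 17.55
tcp_pos: [0.4963, -0.1276, 0.129]
tcp_rot: [0.003, 0.576, 0.818, 0.002]
contact_force: [1.1, 2.9, 8.5]
gripper_width: 0.0202
```

arm_command(
  plan=[
    {"wx":0,"wy":0,"wz":0,"x":0,"y":0,"z":0.15,"hand":-1},
    {"wx":0,"wy":0,"wz":0,"x":0,"y":0,"z":0,"hand":-1},
  ],
)

```text
time: 17.75
tcp_pos: [0.4966, -0.1277, 0.1279]
tcp_rot: [0.004, 0.576, 0.818, 0.002]
contact_force: [-4.1, 3.6, 18.9]
gripper_width: 0.0206
```

arm_command(
  plan=[
    {"wx":0,"wy":0,"wz":0,"x":0,"y":0,"z":0.06,"hand":-1},
    {"wx":0,"wy":0,"wz":0,"x":0,"y":0,"z":0,"hand":-1},
  ],
)

```text
time: 17.95
tcp_pos: [0.4967, -0.1276, 0.1276]
tcp_rot: [0.004, 0.576, 0.818, 0.002]
contact_force: [-7.1, 4.8, 24.7]
gripper_width: 0.02
```

```bash
python3 -c "
from h import *
p=np.load('pose2.npy'); 
g,im=wsnap('w13.png');snap('side','s13.png')
t=cv2.imread('pics/s13.png')[140:270,225:365]; cv2.imwrite('pics/s13z.png',cv2.resize(t,None,fx=4.5,fy=4.5,interpolation=cv2.INTER_CUBIC)[:600,:800])
togo(P(p,[-158,-45,129])[0])
"
```

```text
t 18.05 tcp [ 0.4967 -0.1277  0.1275] togo units [ 0.04 -0.06 -0.06] F [-6.3  4.9 24.2] w 0.0203 q [-0.32 -0.15  1.65  0.    1.63 -0.66]
xtool [-0.337  0.941 -0.004] ytool [0.941 0.337 0.009] ztool [ 0.01  -0.001 -1.   ]
```

View pics/w13.png

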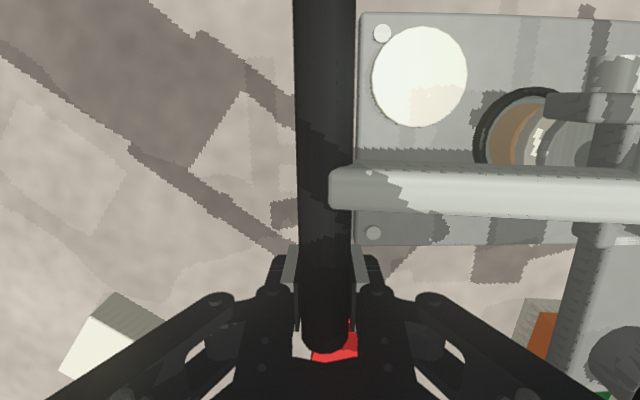

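View pics/s13z.png

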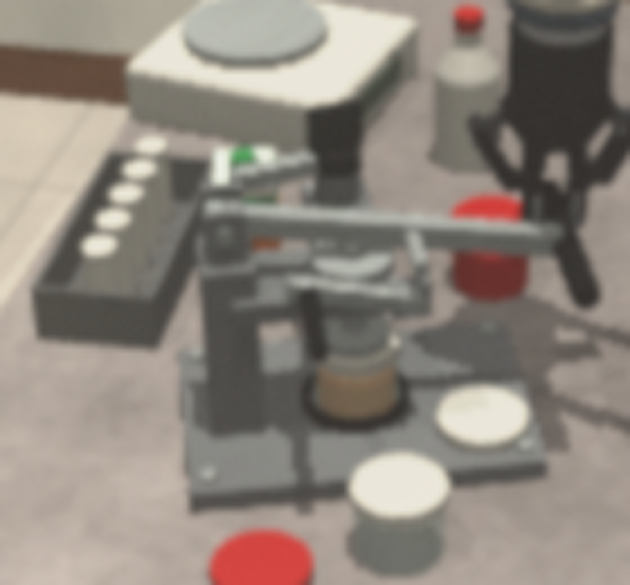

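Force has risen steeply to about 24 N with z stalled, so the lid is against its stop and the lever is near 0.50. The catch lies flat, the toe is rearward, and the jar is upright. I'll hold briefly to confirm it is still, then hand in.

arm_command(
  plan=[
    {"wx":0,"wy":0,"wz":0,"x":0,"y":0,"z":0,"hand":-1},
    {"wx":0,"wy":0,"wz":0,"x":0,"y":0,"z":0,"hand":-1},
    {"wx":0,"wy":0,"wz":0,"x":0,"y":0,"z":0,"hand":-1},
    {"wx":0,"wy":0,"wz":0,"x":0,"y":0,"z":0,"hand":-1},
    {"wx":0,"wy":0,"wz":0,"x":0,"y":0,"z":0,"hand":-1},
  ],
)

```text
time: 18.55
tcp_pos: [0.4967, -0.1277, 0.1275]
tcp_rot: [0.004, 0.576, 0.818, 0.002]
contact_force: [-6.7, 5.3, 23.9]
gripper_width: 0.0201
```

```bash
python3 -c "
from h import *
togo([0.4967,-.1277,.1275]); print(ctrl.hand_in())
"
```

```text
t 18.55 tcp [ 0.4967 -0.1277  0.1275] togo units [-0. -0.  0.] F [-6.7  5.3 23.9] w 0.0201 q [-0.32 -0.15  1.65  0.    1.63 -0.66]
xtool [-0.337  0.942 -0.004] ytool [0.941 0.337 0.009] ztool [ 0.01  -0.001 -1.   ]
the job is handed in; nothing more can be done
None
```

I did the steps in the order asked and handed in at 18.6 s of robot time, still gripping the crossbar with the lever down. No verdict was reported.

- **Knob:** turned clockwise to about 1.3 rad, with its toe pointing to the rear.
- **Catch:** the horizontal push stalled at about 1.0 rad, so I pressed the bar down from above. It ended at about 1.3 rad, almost flat.
- **Lever:** pulled down 124 mm to about 0.50 rad. The pull rose steeply to about 24 N as the motion stopped, so I take the lid to be home with the ram firm on it. The lid's own travel was not measured.
- **Last checks:** the tool was still, the upward force was steady at about 24 N, and the grip opening was 20 mm. In the last pictures the catch was flat, the toe was rearward, the jar was upright, and the bystanders in view had not visibly moved.
- **Off from ideal:** about 8 N of sideways force on the crossbar remained. My first press pose was about 4 mm off, which I corrected from the knob grip.

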